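# Dispense one paint cake onto the card

## Robot

A 7-joint arm with a two-finger parallel gripper is mounted at the origin on the work surface. World frame = base frame: x ahead of the robot, y to its left, z up, the work surface at z = 0. Lengths are in m, angles in rad, forces in N, time in s.
With the tool pointing down it reaches from about 0.425 to 0.925 m from the base axis. Payload 6.8 kg.
Tool frame: the origin (TCP) lies on the centre line of the jaws, within the pads' length; the fingertips stand 14 mm ahead of it and the grasp point (between the pads) lies 5 mm behind it (r.tip_extent is the distance from the TCP to the fingertips, in m); z points along the fingers, y is the line along which they close (so a half turn about z gives the same grasp; the last joint's range is limited). The gripper opens to 88 mm and grips with 3 to 60 N. Pads are 20 mm wide; open, the fingers measure 115 mm over their backs; the gripper's body (75 mm by 178 mm) begins 61 mm behind the grasp point.
Start: joints at [-0.108, 0.477, 0.022, 1.555, -0.011, 1.109, -0.083], TCP at [0.675, 0, 0.237] pointing down, gripper open.
Joint ranges: [-2.96, 2.96], [-0.34, 2.1], [-1.41, 1.46], [0.24, 2.44], [-1.37, 4.51], [0.17, 1.92], [-2.96, 2.96]. Speed limits (rad/s): [2.39, 2.39, 3.14, 3.14, 3.14, 3.14, 3.14].

## Interface

Orientations are given as a rotation vector (axis times angle).
In Python, from cell import r gives the robot as it stands. The module is installed in compiled form; this text tells all that it offers.
- The arm moves only by the tool move_arm, never from a script. Its argument "motion" is text: rows parted by semicolons, each of 7 numbers parted by spaces: the shift along the tool's x, y, z in cm, then the turn, a rotation vector about the tool's x, y, z in units of 6 degrees (1.0 is 6 degrees), then the opening in per cent of the stroke, from 0 (shut) to 100 (fully open). A call has exactly 10 rows; each row is the pose to reach, as a shift and turn from the pose commanded when the call began, along the tool's axes at that moment; what a row does not reach only later rows make up. A row lasts 1/10 s, in which the tool goes at most 50 mm and 8.59 degrees, less where a joint would pass 70% of its speed; a pose out of reach is approached as far as the arm can. A call with a gripper value outside its range is refused whole. The fingers move at their own pace and stop on an object; "force" is the grip in N (left out, the last holds). Time passes only in rows, so rows that repeat a pose let the fingers close, or fill a call up. It gives the time, the measured TCP pose, the force, the opening and the grip force at its end, in the units of the state.
- r.observe(): the state, without advancing time (a new reading comes with each control period).
- r.capture(name): name is "scene" or "side" or "wrist"; returns the picture (480x640x3 uint8, blue, green, red); there is no depth.
- r.camera_model(name): a dict with "vertical_fov" (degrees; the focal length in pixels is half the picture's height over the tangent of half this angle, whatever the lens; pixels are square), "cx", "cy" (the principal point, pixels), "k1" (the pictures are not rectified: a ray, as slopes to the right and down, at radius r is drawn at 1 + k1 r^2 times it, then the intrinsics apply), "rvec" (rotation vector, rad) and "tvec" (3), from world to camera coordinates, as OpenCV has them. Camera axes: x right, y down, z forward; pixel columns grow to the right and rows downward; lengths in m; the calibration is good to about 2 mm. A picture is of the moment at which its call begins: read the wrist's pose just before it. camera_model takes no time and is no camera call; for the wrist camera it gives the pose at the moment of the call.
- r.sign_off(): hands the job in; it is judged then, once.
The state is a dict: "time": time; "joint_positions": joint angles; "qvel": joint speeds; "joint_torque": joint torques, N m; "ee_pos": TCP position; "orientation": TCP orientation; "force": force on the tool from outside, world axes, zero at the start; "torque": the same for the moment, N m; "grip_width": opening from 0.0 (shut) to 1.0 (fully open); "grasp_force": force on a finger pad.
Only numpy, scipy, OpenCV 4.12 (cv2) and the standard library are available. Lean on these libraries where they do the work, as an engineer would, in place of code of your own. Each camera call takes 0.05 s, during which the arm holds its last target. There are 200 camera calls.

## Task

Press the red plunger of the paint-cake dispenser all the way down once and let it come back up, so that a single orange cake comes out of the slot. Then push that cake aside along the table, without lifting or tipping it, until it lies wholly on the round white card. Leave the other cakes in the dispenser and do not disturb the other things on the table.

Things in the scene. Friction and masses are not known exactly. Their poses are not given: they have to be found in the camera images.
- dispenser: Blue paint-cake dispenser, fixed. Origin on the table under the axis of its clear upright well; z up; cakes come out towards its own -x. Well: 59 mm square outside, 52 mm high, open on top. Blue housing from the well to x = +116 mm, 59 mm wide, 52 mm high; 4 mm thick foot flanges out to y = +-45 mm. No floor: cakes stand and slide on the table.
- slot (a point): Centre of the front slot, on the well's outer face (dispenser x = -29.5 mm), 11 mm above the table. Pressing the plunger drives a pusher (2.8 mm per mm) that shoves the lowest cake out here and leaves its centre about 49 mm in front of this point, flat on the table. On release the pusher goes back by itself and the next cake drops down.
- plunger_top (a point): Centre of the top face of the red round plunger cap (36 mm diameter, 10 mm thick), on the housing at dispenser x = +58 mm, y = 0. At rest it is 92 mm above the table, fully pressed 62 mm.
- plunger (a joint): Travel of the plunger in m: 0 up, 0.030 fully down. Pressed straight down; a spring pushes back with about 3.5 N at the start and 9 N (plus up to about 5 N while it moves cakes) fully down, and lifts it again by itself.
- cake1_center (a point): Centre of the lowest of three stacked orange paint cakes: the one that comes out. Round flat disc, 44 mm diameter, 16 mm high, about 35 g; its centre is 8 mm above the table when it lies flat.
- cake2_center (a point): Centre of the second cake in the well, same size. It must stay in the well.
- cake3_center (a point): Centre of the top cake in the well, same size. It must stay in the well.
- card: Round flat white card, 85 mm diameter, 1 mm thick, stuck on the table (nothing catches on its edge). It lies to one side of the place where the cake comes out. Origin at its centre, on the table.
- coaster: Round flat brown cork coaster, 85 mm diameter, 1 mm thick, stuck on the table on the other side; not the target. Origin at its centre, on the table.
- eraser: Bystander: white eraser block 45 x 22 x 13 mm. Origin at the centre of its underside. Leave it where it is.
- sharpener: Bystander: small brass pencil sharpener 25 x 16 x 12 mm. Origin at the centre of its underside. Leave it where it is.
- ink: Bystander: dark green ink jar with black cap, 44 mm diameter, 60 mm high. Origin at the centre of its underside. Leave it where it is.
- tape: Bystander: yellow roll of tape lying flat, 90 mm diameter, 24 mm high. Origin at the centre of its underside. Leave it where it is.
- mug: Bystander: blue mug, 80 mm diameter, 92 mm high. Origin at the centre of its underside. Leave it where it is.
- brush_jar: Bystander: terracotta jar with brushes, 72 mm diameter, about 220 mm high with the brushes. Origin at the centre of its underside. Leave it where it is.
- paint_pot: Bystander: white paint pot with red cap, 60 mm diameter, 55 mm high. Origin at the centre of its underside. Leave it where it is.
There are look-alikes about, which are no part of the job. Leave any green or purple look-alike of the part that bears cake3_center alone.

How it is judged:
On the way, in this order (a step that is already met when the one before it is completed fails the run):
1. the plunger is pressed all the way down (at least 26 of 30 mm) and the lowest cake is out of the slot (value of joint plunger above 0.026 m and x of cake1_center in the frame of dispenser below -0.06 m and horizontal distance between each of cake2_center, cake3_center and dispenser below 0.012 m), for 0.05 s.
2. the cake that came out lies wholly on the white card (horizontal distance between cake1_center and card below 0.0205 m and angle between cake1_center's own z axis and vertical below 0.1 rad and height (world z) of cake1_center below 0.012 m), for 0.2 s.
At the end, for the whole second after the job is handed in: The dispensed cake lies flat, at rest and wholly on the white card (its centre within 20.5 mm of the card's centre), the plunger is up again (within 4 mm), the other two cakes are still in the well (within 12 mm of its axis), and no bystander has moved 20 mm or more (all of step 2 and linear speed of cake1 below 0.02 m/s and value of joint plunger below 0.004 m and horizontal distance between each of cake2_center, cake3_center and dispenser below 0.012 m and distance of each of eraser, sharpener, ink, tape, mug, brush_jar, paint_pot from where it was at the start of the episode below 0.02 m); the robot touches nothing.
It fails at once if the cake is lifted off the table (its centre rises above 25 mm) or tipped (more than 0.5 rad) (height (world z) of cake1_center above 0.025 m or angle between cake1_center's own z axis and vertical above 0.5 rad).
It fails at once if a second cake leaves the well (centre 12 mm or more from its axis), as when the plunger is pressed again (horizontal distance between any of cake2_center, cake3_center and dispenser above 0.012 m).
It fails at once if a cake is taken out at the top of the well (height (world z) of cake2_center above 0.04 m or height (world z) of cake3_center above 0.056 m).
It fails at once if a bystander is moved by 20 mm or more (distance of any of eraser, sharpener, ink, tape, mug, brush_jar, paint_pot from where it was at the start of the episode above 0.02 m).
It also fails if it takes over 56 s, if anything falls off the work surface, if the arm or the gripper's body presses on something with over 40 N, if the wrist force passes 120 N, or if a joint passes its speed limit or range.

## Working session

There is one attempt and no reset: what is moved stays moved. The work goes in short steps, Python scripts to look and compute and a tool call to move; the robot and the scene stay as the last step left them, time stands still between calls to the robot, and variables do not carry over. Pictures are saved under pics/ and viewed, at most 10 in all, crops included, and the job is handed in when it is done.

Besides the shell and the picture viewer there is one more tool, called after "Emit:" by a JSON object that holds its "api" and its "payload". move_arm: Moves the arm, as the interface text tells. Its arguments: {"type":"object","properties":{"motion":{"type":"string"},"force":{"type":"number"}},"required":["motion"]}

```bash
mkdir -p pics
cat > h.py <<'E'
import numpy as np,cv2
from cell import r
from scipy.spatial.transform import Rotation as R
def cam(n):
    m=r.camera_model(n); f=240/np.tan(np.radians(m["vertical_fov"])/2)
    return m,f,R.from_rotvec(np.ravel(m["rvec"])).as_matrix(),np.ravel(m["tvec"])
def pix2w(n,u,v,z,c=None):
    m,f,Rm,t=c or cam(n)
    d=np.array([(u-m["cx"])/f,(v-m["cy"])/f]); p=d.copy()
    for _ in range(20): p=d/(1+m["k1"]*(p@p))
    w=Rm.T@np.array([p[0],p[1],1]); o=-Rm.T@t
    return o+w*(z-o[2])/w[2]
def w2pix(n,P,c=None):
    m,f,Rm,t=c or cam(n)
    q=Rm@np.asarray(P,float)+t; p=q[:2]/q[2]; p=p*(1+m["k1"]*(p@p))
    return p*f+[m["cx"],m["cy"]]
def to_tool(P):
    s=r.observe(); return R.from_rotvec(s["orientation"]).inv().apply(np.asarray(P)-s["ee_pos"])*100
E
python3 - <<'E'
from h import *
for n in("scene","side"):
    cv2.imwrite(f"pics/{n}0.png",r.capture(n)); print(n,cam(n)[0])
s=r.observe();print(s["time"],s["ee_pos"],R.from_rotvec(s["orientation"]).as_matrix().round(3))
E
```

```text
scene {'vertical_fov': 53.11222312148396, 'cx': 326.7369743768694, 'cy': 247.31452439187714, 'k1': -0.09654126922064882, 'rvec': array([ 2.04817706,  0.80731676, -0.4240276 ]), 'tvec': array([-0.41795834, -0.14536851,  1.56245267])}
side {'vertical_fov': 51.51157507388702, 'cx': 324.4367341270367, 'cy': 237.66450353535262, 'k1': -0.05301155459911357, 'rvec': array([ 0.59250631, -2.58158177,  1.24653033]), 'tvec': array([0.53001139, 0.21294859, 1.01502873])}
0.1 [ 6.74491367e-01 -3.25962142e-05  2.35780141e-01] [[ 0.     1.    -0.002]
 [ 1.    -0.    -0.   ]
 [-0.    -0.002 -1.   ]]
```

View pics/scene0.png

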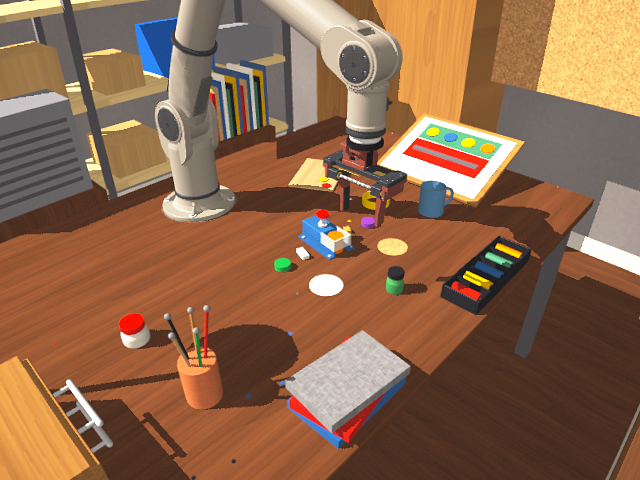

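View pics/side0.png

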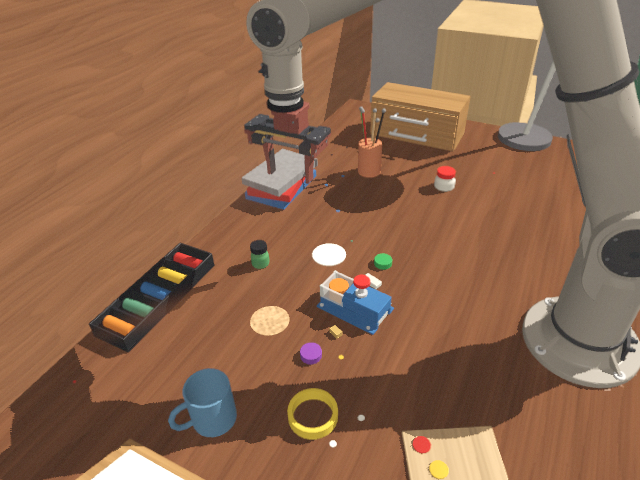

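Scene: card (326,285), coaster (392,247), dispenser about (328,235) with red cap (323,214), green disc (283,265), purple disc (368,223). Side: card (329,254), coaster (270,320), red cap (362,281), orange cake in well (341,285), green (383,262), purple (311,353), sharpener (335,332), ink (260,254). The orange disc in the clear well is the target stack. I'll confirm this in an enlarged crop and measure.

Run:
```python
from h import *
a=cv2.imread("pics/scene0.png");b=cv2.imread("pics/side0.png")
A=cv2.resize(a[190:310,260:420],(800,600),interpolation=cv2.INTER_CUBIC);B=cv2.resize(b[230:380,230:430],(800,600),interpolation=cv2.INTER_CUBIC)
cv2.imwrite("pics/cA.png",A);cv2.imwrite("pics/cB.png",B)
def seg(img,n,lo,hi,box,z,k):
    x0,y0,x1,y1=box; h=cv2.cvtColor(img,cv2.COLOR_BGR2HSV)
    m=cv2.inRange(h,lo,hi); M=np.zeros_like(m); M[y0:y1,x0:x1]=m[y0:y1,x0:x1]
    nl,l,st,_=cv2.connectedComponentsWithStats(M); i=1+np.argmax(st[1:,4])
    c=max(cv2.findContours((l==i).astype(np.uint8),0,1)[0],key=len)[:,0]
    P=np.array([pix2w(n,u,v,z)[:2] for u,v in c]); (cx,cy),rad=cv2.minEnclosingCircle((P*1000).astype(np.float32))
    print(n,k,st[i],"circle mm",round(cx,1),round(cy,1),round(rad,1))
W=((0,0,200),(179,60,255));Rd=((0,170,120),(6,255,255))
seg(a,"scene",*W,(300,270,350,300),.001,"card");seg(b,"side",*W,(305,240,350,268),.001,"card")
R2=((174,170,120),(179,255,255))
seg(a,"scene",*Rd,(312,205,335,225),.092,"cap");seg(b,"side",*Rd,(350,270,375,295),.092,"cap")
seg(b,"side",(10,150,150),(20,255,255),(325,275,352,300),.048,"cake3")
seg(a,"scene",(45,100,60),(85,255,255),(270,255,295,275),.012,"green");seg(b,"side",(45,100,60),(85,255,255),(370,250,398,272),.012,"green")
```

```text
scene card [309 274  34  22 580] circle mm 593.0 -27.7 43.5
side card [312 243  34  23 609] circle mm 592.9 -29.0 43.8
scene cap [316 209  13  10  99] circle mm 451.9 112.6 25.2
side cap [354 274  16  15 180] circle mm 445.2 118.0 21.3
side cake3 [329 278  20  16 218] circle mm 500.4 108.0 24.3
scene green [274 258  17  14 202] circle mm 461.0 -54.7 30.5
side green [374 253  18  17 247] circle mm 456.9 -48.9 29.9
```

View pics/cB.png

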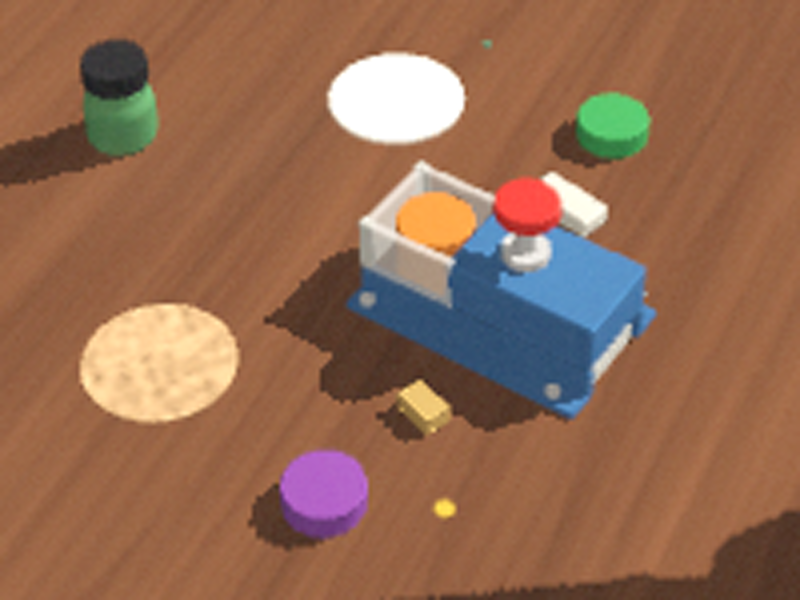

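View pics/cA.png

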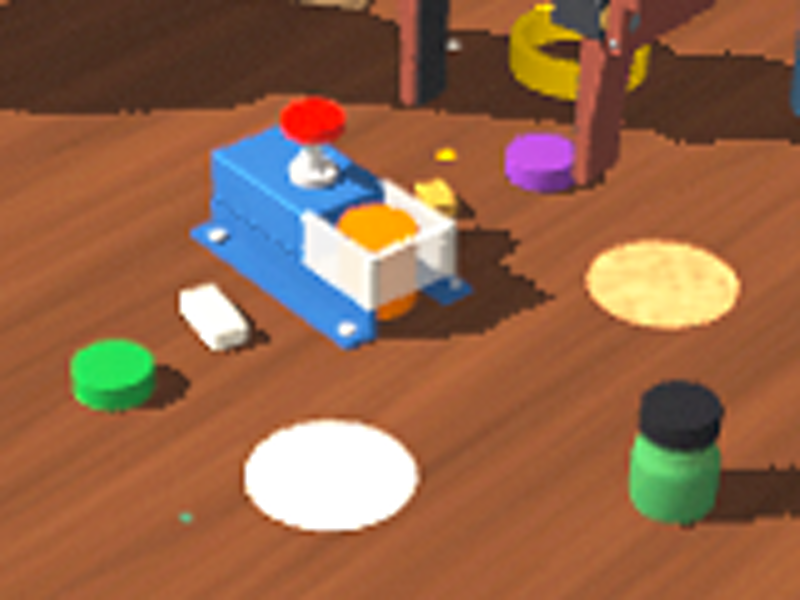

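```bash
cat >> h.py <<'E'
h=.0295
OBS=[("scene",(313,116),(.058,0,.092)),("scene",(373,262),(-h,h,.052)),("scene",(455,230),(-h,-h,.052)),("scene",(303,212),(h,h,.052)),("scene",(385,182),(h,-h,.052)),("scene",(378,226),(0,0,.048)),
("side",(527,203),(.058,0,.092)),("side",(423,163),(-h,h,.052)),("side",(362,226),(-h,-h,.052)),("side",(437,222),(0,0,.048)),("side",(645,268),(.116,h,.052)),("side",(592,328),(.116,-h,.052))]
def d2w(p,P): c,s=np.cos(p[2]),np.sin(p[2]); return np.array([p[0]+c*P[0]-s*P[1],p[1]+s*P[0]+c*P[1],P[2]])
E
python3 - <<'E'
from h import *
from scipy.optimize import least_squares
C={n:cam(n) for n in("scene","side")}
def uv(n,c): return np.array(c)/5+[260,190] if n=="scene" else np.array(c)/4+[230,230]
f=lambda p:np.concatenate([w2pix(n,d2w(p,P),C[n])-uv(n,c) for n,c,P in OBS])
s=least_squares(f,[.5,.108,3.1],loss="soft_l1");p=s.x
print(p,f(p).reshape(-1,2).round(1).tolist())
print("plunger",d2w(p,(.058,0,.092)),"cake out",d2w(p,(-.0785,0,.008)),"slot",d2w(p,(-h,0,.011)))
for k,n,u,z in [("coaster","scene",(662,283),.001),("green","side",(613,115),.016),("ink","side",(115,62),.06),("purple","side",(324,482),.016),("eraser","scene",(213,312),.013),("eraser","side",(572,197),.013),("sharp","side",(425,400),.012),("ink","scene",(680,402),.06),("green","scene",(113,362),.016)]:
    print(k,pix2w(n,*uv(n,u),z)[:2].round(3))
E
```

```text
[0.50339752 0.10710446 2.99289952] [[-0.4, -0.9], [-0.8, -0.7], [-0.5, -1.7], [-0.4, -0.0], [-0.2, -1.1], [-0.3, -0.7], [-0.2, -0.7], [-1.0, 0.1], [-0.9, -0.6], [-0.9, -0.8], [0.4, -0.6], [-0.4, 1.4]]
plunger [0.44603752 0.11569692 0.092     ] cake out [0.58103131 0.09547502 0.008     ] slot [0.532572   0.10273416 0.011     ]
coaster [0.615 0.225]
green [ 0.458 -0.052]
ink [0.727 0.078]
purple [0.487 0.272]
eraser [0.463 0.02 ]
eraser [0.454 0.023]
sharp [0.466 0.198]
ink [0.731 0.075]
green [ 0.46  -0.051]
```

The crop confirms the orange stack in the clear well, with its lowest cake visible at the slot. The green and purple discs lie apart from it. Going above the plunger with the gripper shut.

Emit:
{"api": "move_arm", "payload": {"motion": "1 -2 1 0 0 0 50;2.5 -5 2 0 0 0 0;4 -8 3 0 0 0 0;5.5 -11 4 0 0 0 0;7 -14 5 0 0 0 0;8.5 -17 6 0 0 0 0;10 -20 7.5 0 0 0 0;11 -22 9 0 0 0 0;11.6 -22.9 10 0 0 0 0;11.6 -22.9 10 0 0 0 0", "force": 20}}

```text
time: 1.1
ee_pos: [0.4445, 0.1164, 0.1356]
orientation: [-2.218, -2.223, 0.004]
force: [0.8, 0.2, 0.5]
grip_width: 0.125
grasp_force: 0.0
```

Run:
```python
from h import *
a=r.capture("side");b=r.capture("scene")
cv2.imwrite("pics/p1.png",np.hstack([cv2.resize(a[200:350,280:430],(400,400)),cv2.resize(b[140:270,260:390],(400,400))]))
s=r.observe();print(s["time"],s["ee_pos"],s["force"],s["grip_width"])
```

```text
1.2 [0.44719966 0.11577942 0.13696764] [ 0.50627779 -0.38990686  0.1690653 ] 0.039011822860101436
```

View pics/p1.png

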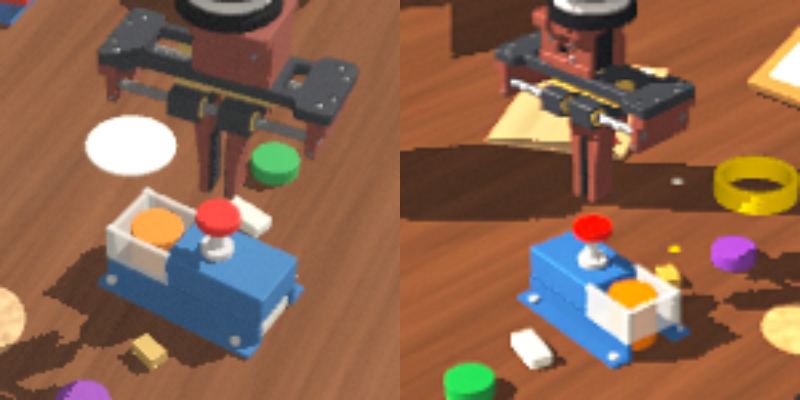

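The fingers are centred over the cap in both views. Pressing gently.

Emit:
{"api": "move_arm", "payload": {"motion": "0 0 1 0 0 0 0;0 0 2 0 0 0 0;0 0 2.8 0 0 0 0;0 0 3.1 0 0 0 0;0 0 3.3 0 0 0 0;0 0 3.5 0 0 0 0;0 0 3.7 0 0 0 0;0 0 3.9 0 0 0 0;0 0 4.1 0 0 0 0;0 0 4.3 0 0 0 0"}}

```text
time: 2.2
ee_pos: [0.4461, 0.1156, 0.0942]
orientation: [2.222, 2.221, -0.001]
force: [-3.3, -1.8, 9.8]
grip_width: 0.005
grasp_force: 4.9
```

Emit:
{"api": "move_arm", "payload": {"motion": "0 0 0.2 0 0 0 0;0 0 0.4 0 0 0 0;0 0 0.6 0 0 0 0;0 0 0.8 0 0 0 0;0 0 1.0 0 0 0 0;0 0 1.2 0 0 0 0;0 0 1.4 0 0 0 0;0 0 1.6 0 0 0 0;0 0 1.8 0 0 0 0;0 0 1.9 0 0 0 0"}}

```text
time: 3.2
ee_pos: [0.4462, 0.1156, 0.076]
orientation: [2.222, 2.22, -0.001]
force: [-8.4, -2.9, 33.3]
grip_width: 0.003
grasp_force: 16.7
```

The tip is at 62 mm and the force has jumped to 33 N, so the plunger is on its stop. A quick check, then release.

Run:
```python
from h import *
a=r.capture("side");b=r.capture("scene")
cv2.imwrite("pics/p2.png",np.hstack([cv2.resize(a[200:350,260:410],(400,400)),cv2.resize(b[180:310,280:410],(400,400))]))
s=r.observe();print(s["time"],s["ee_pos"],s["force"])
```

```text
3.3 [0.44612968 0.11559314 0.07614756] [-5.96574204 -3.6902624  23.62299736]
```

View pics/p2.png

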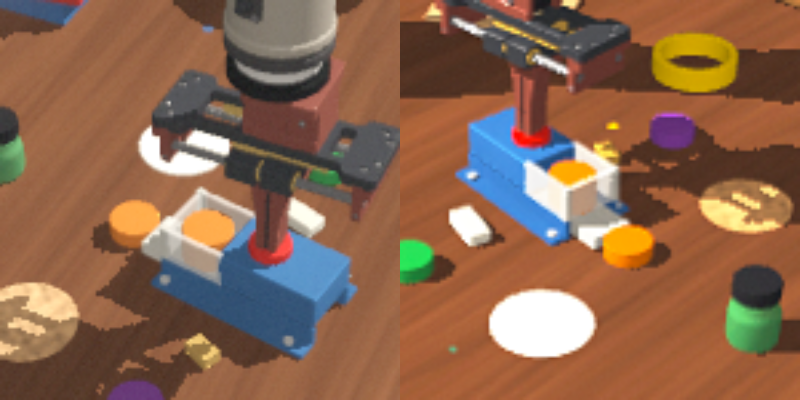

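The cake is out in front of the slot with the plunger fully down: side crop (135,222), scene crop (628,245). Releasing upward.

Emit:
{"api": "move_arm", "payload": {"motion": "0 0 -0.3 0 0 0 0;0 0 -0.8 0 0 0 0;0 0 -1.3 0 0 0 0;0 0 -1.8 0 0 0 0;0 0 -2.3 0 0 0 0;0 0 -2.8 0 0 0 0;0 0 -3.5 0 0 0 0;0 0 -5 0 0 0 0;0 0 -7 0 0 0 0;0 0 -9 0 0 0 0"}}

```text
time: 4.3
ee_pos: [0.4457, 0.1164, 0.1654]
orientation: [-2.22, -2.222, 0.0]
force: [-0.2, -0.4, -1.1]
grip_width: 0.006
grasp_force: 0.0
```

```bash
cat >> h.py <<'E'
def disc(n,img,g,hgt=.016,rad=.022,lo=(8,150,110),hi=(22,255,255),box=30):
    """fit disc centre: match projected silhouette to colour mask"""
    from scipy.optimize import minimize
    c=cam(n); u0,v0=w2pix(n,(*g,.008),c).astype(int)
    m=cv2.inRange(cv2.cvtColor(img,cv2.COLOR_BGR2HSV),lo,hi); M=np.zeros_like(m)
    M[v0-box:v0+box,u0-box:u0+box]=m[v0-box:v0+box,u0-box:u0+box]
    l,st=cv2.connectedComponentsWithStats(M)[1:3]; i=1+np.argmax(st[1:,4]); K=4
    big=cv2.resize(((l==i)*255).astype(np.uint8),None,fx=K,fy=K,interpolation=cv2.INTER_LINEAR)>127
    t=np.linspace(0,6.283,40)
    def cost(p):
        P=[w2pix(n,(p[0]+rad*np.cos(a),p[1]+rad*np.sin(a),z),c) for z in(0,hgt) for a in t]
        H=cv2.convexHull(((np.array(P)+.5)*K-.5).round().astype(np.int32)); D=np.zeros(big.shape,np.uint8); cv2.fillConvexPoly(D,H,1)
        return np.sum(D.astype(bool)^big)/K**2
    s=minimize(cost,g,method="Nelder-Mead",options=dict(initial_simplex=[g,np.add(g,(.008,0)),np.add(g,(0,.008))]))
    return s.x.round(4),round(s.fun,1),st[i]
E
python3 - <<'E'
from h import *
a=r.capture("side");b=r.capture("scene")
print(disc("side",a,(.58,.095)),disc("scene",b,(.58,.095)))
cv2.imwrite("pics/p3.png",np.hstack([cv2.resize(a[200:350,260:410],(400,400)),cv2.resize(b[180:310,280:410],(400,400))]))
s=r.observe();print(s["time"],s["ee_pos"],s["force"])
E
```

```text
(array([0.5827, 0.0931]), np.float64(12.9), array([301, 275,  19,  19, 293], dtype=int32)) (array([0.5866, 0.0838]), np.float64(1977.3), array([ 323,  229,   60,   60, 2186], dtype=int32))
4.4 [0.44758635 0.11702091 0.16703509] [-0.44540154  0.16421673 -0.00555459]
```

View pics/p3.png

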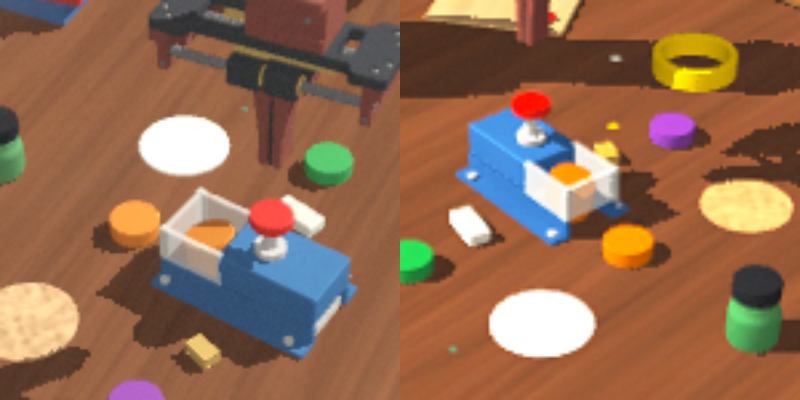

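The plunger is up, the next cake has dropped, and the cake lies free. The scene-view colour mask merged with the wood, so I'll re-measure there by its top centre.

Run:
```python
from h import *
b=r.capture("scene")
print(pix2w("scene",354.1,257.9,.016),w2pix("scene",(.5827,.0931,.016)))
for s in(200,215,230): print(disc("scene",b,(.582,.094),lo=(10,s,180),box=16))
```

```text
[0.58422759 0.09316353 0.016     ] [353.64815747 257.68270658]
(array([0.5814, 0.0946]), np.float64(20.2), array([346, 253,  17,  14, 193], dtype=int32))
(array([0.5808, 0.0955]), np.float64(19.1), array([346, 253,  17,  14, 190], dtype=int32))
(array([0.5809, 0.0956]), np.float64(20.6), array([346, 253,  17,  14, 188], dtype=int32))
```

Cake at (0.582, 0.094) mm-consistent with the prediction (0.581, 0.0955). Moving behind it with the fingers 24 mm apart as a cradle, then lowering.

Emit:
{"api": "move_arm", "payload": {"motion": "0.5 2 0 0 0 0 27;1 4.5 0 0 0 0 27;1.5 7.5 0 0 0 0 27;2 10.5 0 0 0 0 27;2.7 13 0 0 0 0 27;2.7 13.6 2 0 0 0 27;2.7 13.6 5 0 0 0 27;2.7 13.6 8 0 0 0 27;2.7 13.6 9.5 0 0 0 27;2.7 13.6 10 0 0 0 27"}}

```text
time: 5.45
ee_pos: [0.5803, 0.1427, 0.0622]
orientation: [-2.22, -2.22, 0.006]
force: [0.5, -0.3, 0.1]
grip_width: 0.267
grasp_force: 0.0
```

Emit:
{"api": "move_arm", "payload": {"motion": "0 0 1 0 0 0 27;0 0 2 0 0 0 27;0 0 3 0 0 0 27;0 0 4 0 0 0 27;0 0 4.5 0 0 0 27;0 0 4.6 0 0 0 27;0 0 4.6 0 0 0 27;0 0 4.6 0 0 0 27;0 0 4.6 0 0 0 27;0 0 4.6 0 0 0 27"}}

```text
time: 6.45
ee_pos: [0.5823, 0.1431, 0.019]
orientation: [2.221, 2.221, 0.001]
force: [-0.9, -0.0, -0.9]
grip_width: 0.268
grasp_force: 0.0
```

Emit:
{"api": "move_arm", "payload": {"motion": "-0.7 0 0 0 0 0 27;-1.4 0 0 0 0 0 27;-1.8 0 0 0 0 0 27;-2.2 0 0 0 0 0 27;-2.8 0 0 0 0 0 27;-3.5 0.1 0 0 0 0 27;-4.2 0.2 0 0 0 0 27;-5 0.3 0 0 0 0 27;-5.8 0.3 0 0 0 0 27;-6.5 0.4 0 0 0 0 27"}}

```text
time: 7.45
ee_pos: [0.5859, 0.077, 0.0186]
orientation: [-2.222, -2.221, 0.0]
force: [-0.1, 1.0, -0.4]
grip_width: 0.271
grasp_force: 0.1
```

Emit:
{"api": "move_arm", "payload": {"motion": "-0.8 0.1 0 0 0 0 27;-1.6 0.2 0 0 0 0 27;-2.4 0.3 0 0 0 0 27;-3.2 0.4 0 0 0 0 27;-4 0.5 0 0 0 0 27;-4.8 0.6 0 0 0 0 27;-5.5 0.7 0 0 0 0 27;-6.1 0.7 0 0 0 0 27;-6.6 0.7 0 0 0 0 27;-7 0.7 0 0 0 0 27"}}

```text
time: 8.45
ee_pos: [0.593, 0.0076, 0.0187]
orientation: [-2.222, -2.221, 0.0]
force: [0.4, 0.7, 0.6]
grip_width: 0.267
grasp_force: 0.1
```

Run:
```python
from h import *
a=r.capture("side");b=r.capture("scene")
g=(.593,-.02)
print(disc("side",a,g,box=22),disc("scene",b,g,lo=(10,200,180),box=22))
cv2.imwrite("pics/p4.png",np.hstack([cv2.resize(a[200:350,260:410],(400,400)),cv2.resize(b[190:320,270:400],(400,400))]))
s=r.observe();print(s["time"],s["ee_pos"],s["force"])
```

```text
(array([ 0.6005, -0.0208]), np.float64(183.4), array([320, 247,   6,  14,  66], dtype=int32)) (array([ 0.5907, -0.021 ]), np.float64(49.0), array([320, 274,  16,  14, 190], dtype=int32))
8.55 [0.5929597  0.0072788  0.01864326] [-0.16256684 -0.53417805  0.06330873]
```

View pics/p4.png

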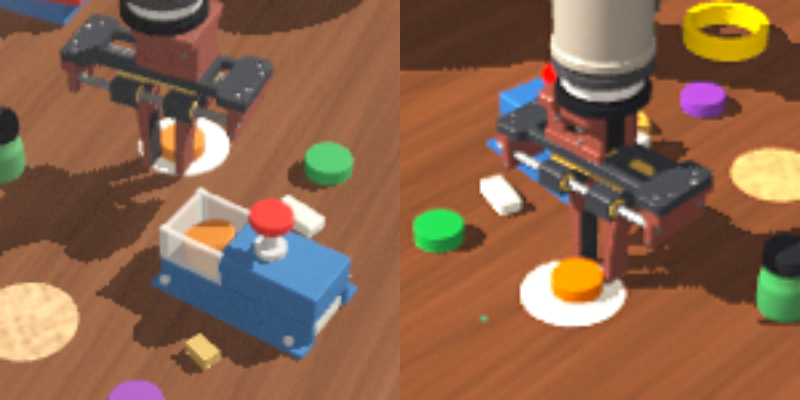

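The cake is on the card, cradled at about y = -0.021. The card's centre is at y = -0.028, so I'll push 7 mm more, back straight off, and rise.

Emit:
{"api": "move_arm", "payload": {"motion": "-0.2 0 0 0 0 0 27;-0.4 0 0 0 0 0 27;-0.6 0 0 0 0 0 27;-0.7 0 0 0 0 0 27;-0.7 0 0 0 0 0 27;0 0 0 0 0 0 27;1 0 0 0 0 0 27;2 0 0 0 0 0 27;2.5 0 0 0 0 0 27;2.5 0 0 0 0 0 27"}}

```text
time: 9.55
ee_pos: [0.593, 0.0349, 0.0187]
orientation: [-2.218, -2.224, -0.001]
force: [0.0, 0.5, 0.3]
grip_width: 0.269
grasp_force: 0.0
```

Emit:
{"api": "move_arm", "payload": {"motion": "2.5 -2 -1 0 0 0 27;0 0 -3 0 0 0 27;0 0 -6 0 0 0 27;0 0 -9 0 0 0 27;0 0 -12 0 0 0 27;0 0 -15 0 0 0 27;2 0 -18 0 0 0 27;4 0 -20 0 0 0 27;6 0 -20 0 0 0 27;8 0 -20 0 0 0 27"}}

```text
time: 10.55
ee_pos: [0.5934, 0.1134, 0.2197]
orientation: [2.221, 2.22, 0.002]
force: [-0.3, 1.3, 0.0]
grip_width: 0.273
grasp_force: 0.0
```

Run:
```python
from h import *
a=r.capture("side");b=r.capture("scene")
g=(.593,-.028)
print(disc("side",a,g,box=22),disc("scene",b,g,lo=(10,200,180),box=22))
cv2.imwrite("pics/p5.png",np.hstack([cv2.resize(a[200:350,260:410],(400,400)),cv2.resize(b[190:320,270:400],(400,400))]))
s=r.observe();print(s["time"],s["ee_pos"],s["force"])
```

```text
(array([ 0.5936, -0.0283]), np.float64(54.9), array([321, 245,  16,  15, 193], dtype=int32)) (array([ 0.5899, -0.0248]), np.float64(62.6), array([318, 276,  16,  13, 178], dtype=int32))
10.65 [0.5925969  0.11616153 0.21880903] [0.06974093 0.00674844 0.79563488]
```

View pics/p5.png

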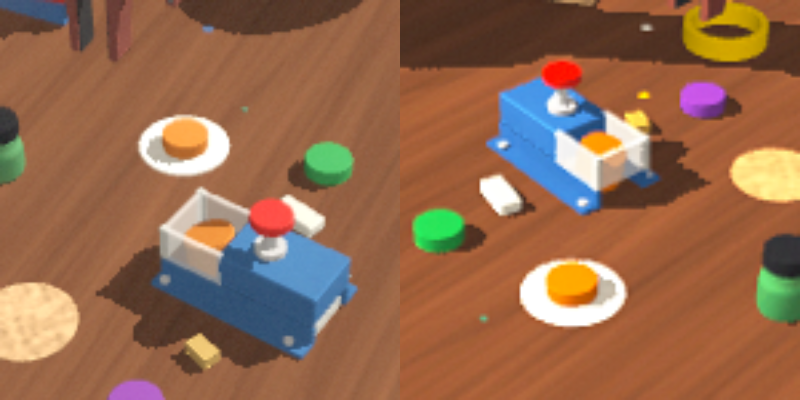

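The cake lies flat and centred on the white card (side crop (186,140), scene crop (571,285)). The plunger is up, the other two cakes are in the well, and the arm is clear.

```bash
python3 -c "
from cell import r
print(r.sign_off())"
```

```text
the job is handed in; nothing more can be done
None
```

The job is handed in (no verdict was returned): one press brought out a single orange cake, which now lies flat within about 5 mm of the white card's centre by my camera measurement, with the plunger back up, the other two cakes in the well, and the nearby objects unmoved in the last pictures.

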